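# Walk a plaster slip mould round to face the stop rail

### The arm

A 6-joint arm with a two-finger parallel gripper is mounted at the origin on the work surface. World frame = base frame: x ahead of the robot, y to its left, z up, the work surface at z = 0. Lengths are in m, angles in degrees, forces in N, time in s.
With the tool pointing down it reaches from about 0.35 to 0.875 m from the base axis. Payload 4.2 kg.
Tool frame: the origin (TCP) lies midway between the tips of the shut fingers; the grasp point (between the pads) lies 19 mm behind it; z points along the fingers, y is the direction in which the jaws open and shut (so a half turn about z gives the same grasp; the last joint's range is limited). The gripper opens to 87 mm and grips with 3 to 60 N. Pads are 19 mm wide; open, the fingers measure 117 mm over their backs; the gripper's body (75 mm by 190 mm) begins 51 mm behind the grasp point.
Start: joints at [87.296, 22.042, 0.453, 0, -68.411, -14.817], TCP at [0.188, 0.596, 0.223] pointing down, gripper open.
Joint ranges: [-179.83, 179.83], [-69.29, 118.12], [-61.27, 80.66], [-181.25, 117.63], [-171.15, -9.14], [-177.46, 177.46]. Speed limits (degrees/s): [159.86, 159.86, 180, 180, 180, 180].

### API

Orientations are given as a 3x3 rotation matrix whose columns are the frame's x, y, z axes.
In Python, from station import r gives the robot as it stands.
- The arm moves only by the tool play_rows, never from a script. Its argument "commands" is a list that holds one entry, the list of rows, each a list of 7 numbers: the shift along the world's x, y, z in m, then the turn, a rotation vector about the world's x, y, z in rad, then the closure, from 0 (fully open) to 1 (shut). A call has 1 to 5 rows; each row is the pose to reach, as a shift and turn from the pose commanded when the call began; what a row does not reach only later rows make up. A row lasts 1/10 s, in which the tool goes at most 50 mm and 8.59 degrees, less where a joint would pass 70% of its speed; a pose out of reach is approached as far as the arm can. A call with a gripper value outside its range is refused whole. The fingers move at their own pace and stop on an object; the grip force is fixed at half the most. Time passes only in rows, so rows that repeat a pose let the fingers close. It gives the time, the measured TCP pose, the force and the opening at its end, in the units of the state.
- r.sense(): the state, without advancing time (a new reading comes with each control period).
- r.capture(name): name is "scene" or "top" or "wrist"; returns a dict with "image" (480x640x3 uint8, red, green, blue), "range_z" (480x640 float32, m along the optical axis (not along the pixel's ray), 0 where there is no reading), "intrinsics" (3x3 intrinsics, pixels), "k1" (the pictures are not rectified: a ray, as slopes to the right and down, at radius r is drawn at 1 + k1 r^2 times it, then the intrinsics apply), "extrinsics" (4x4, takes a point from camera to world coordinates); the wrist camera has in their place "mount" (4x4, takes a point from camera to tool coordinates, whose origin is the TCP and whose axes are the flange's). Camera axes: x right, y up, looking along -z (the intrinsics and any distortion apply to the point x, -y, -z); pixel columns grow to the right and rows downward; lengths in m; the calibration is good to about 2 mm. A picture is of the moment at which its call begins: read the wrist's pose just before it.
- r.finish_job(): hands the job in, once; it reports no verdict.
The state is a dict: "time_s": time; "joints": joint angles; "joint_velocities": joint speeds; "effort": joint torques, N m; "tcp_pos": TCP position; "ee_rot": TCP orientation; "wrist_force": force on the tool from outside, world axes, zero at the start; "moment": the same for the moment, N m; "gripper_width": opening from 0.0 (shut) to 1.0 (fully open).
Only numpy, scipy, OpenCV 4.12 (cv2) and the standard library are available. Lean on these libraries where they do the work, as an engineer would, in place of code of your own. Each camera call takes 0.05 s, during which the arm holds its last target. There are 200 camera calls.

### The job

The big plaster mould has been left standing skew, end towards the stop rail of the casting bench. Keeping it down on the bench, gently push it round by its corners and up to the rail, until one of its two long faces lies flat against the front of the rail, ready for filling. Do not lift, tip or knock it, leave the small mould, the cup, the bowl and the trimming tool where they are, and stand clear at the end.

Things in the scene. Friction and masses are not known exactly. Their poses are not given: they have to be found in the camera images.
- mould: big white plaster mould with black rubber bands, 110 mm deep (x) by 160 mm long (y), 62 mm high, 0.9 to 1.3 kg, too wide to grasp; slides under a push of 4 to 10 N, less at a corner. Origin: centre of its underside, on the bench (z = 0). x is square to its two broad 160 mm faces (at x = -55, +55 mm; either may face the rail), y to its two ends (y = -80, +80 mm)
- rail: fixed stop rail, a pale wooden batten 720 mm long (y), 40 mm high, 35 mm thick, with a black hand knob 325 mm either side of its middle, 67 mm high. Origin: on the bench, mid length, in the plane of its front face, which looks to the robot. x points away from the robot, into the wood (x = 0 to 35 mm); the mould is on its -x side
- small_mould: bystander: a smaller banded plaster mould, 90 (x) by 110 (y) by 56 mm high, standing just in front of the rail to one side of the big mould. Origin: centre of its underside
- cup: bystander: a terracotta cup, 70 mm across the rim, 65 mm high, standing by the rail on the other side. Origin: centre of its underside
- bowl: bystander: a terracotta bowl, 116 mm across the rim, 55 mm high, standing on the bench nearer the robot, to one side. Origin: centre of its underside
- tool: bystander: a trimming tool with a wooden handle and a wire loop, 150 mm long and 14 mm high, lying on the bench nearer the robot, on the other side. Origin: mid handle, on the bench; its x axis runs along the handle to the loop
Mind the look-alikes: they are no part of the job. What is shaped like the mould but purple or turquoise is not meant.

How it is judged:
By the outcome, as a careful person would: the job done as asked, in the order asked, and still so for the second after the job is handed in, with the robot touching nothing.
It also fails if it takes over 64 s, if anything falls off the work surface, if the arm or the gripper's body presses on something with over 40 N, if the wrist force passes 120 N, or if a joint passes its speed limit or range.

## Working session

There is one attempt and no reset: what is moved stays moved. The work goes in short steps, Python scripts to look and compute and a tool call to move; the robot and the scene stay as the last step left them, time stands still between calls to the robot, and variables do not carry over. Pictures are saved under pics/ and viewed, about 8 in all and at most 12, crops included, and the job is handed in when it is done.

Besides the shell and the picture viewer there is one more tool, called after "Request:" by a JSON object that holds its "name" and its "arguments". play_rows: Moves the arm, as the interface text tells. Its arguments: {"type":"object","properties":{"commands":{"type":"array","items":{"type":"array","items":{"type":"array","items":{"type":"number"}}}}},"required":["commands"]}

```bash
mkdir -p pics; cat > h.py <<'E'
import numpy as np, cv2
from station import r
def cap(n):
    s=r.sense(); c=r.capture(n)
    if 'extrinsics' in c: T=np.array(c['extrinsics'])
    else:
        W=np.eye(4); W[:3,:3]=s['ee_rot']; W[:3,3]=s['tcp_pos']; T=W@np.array(c['mount'])
    c['T']=T; return c
def save(c,f): cv2.imwrite(f,cv2.cvtColor(c['image'],cv2.COLOR_RGB2BGR))
def slopes(c,uv):
    K=np.array(c['intrinsics']); k=c['k1']; uv=np.atleast_2d(uv).astype(float)
    d=np.c_[(uv[:,0]-K[0,2])/K[0,0],(uv[:,1]-K[1,2])/K[1,1]]; s=d.copy()
    for _ in range(20): s=d/(1+k*(s**2).sum(1,keepdims=True))
    return s
def rays(c,uv):
    s=slopes(c,uv); d=np.c_[s[:,0],-s[:,1],-np.ones(len(s))]
    return c['T'][:3,3], d@c['T'][:3,:3].T
def onz(c,uv,z):
    o,d=rays(c,uv); t=(z-o[2])/d[:,2]; return o+d*t[:,None]
def cloud(c):
    v,u=np.mgrid[0:480,0:640]; uv=np.c_[u.ravel(),v.ravel()]
    o,d=rays(c,uv); z=c['range_z'].ravel(); P=o+d*z[:,None]; P[z==0]=np.nan
    return P.reshape(480,640,3)
E
python3 - <<'E'
from h import *
for n in('top','scene'):
    c=cap(n); save(c,f'pics/{n}0.png'); print(n,c['T'].round(3).tolist(),c['k1'])
s=r.sense(); print(s['time_s'],s['tcp_pos'],s['wrist_force'],np.round(s['ee_rot'],3).tolist())
E
```

```text
top [[0.012, 0.986, -0.164, 0.236], [-1.0, 0.011, -0.006, 0.062], [-0.005, 0.164, 0.986, 1.268], [0.0, 0.0, 0.0, 1.0]] 0.055950212520763
scene [[-0.781, -0.538, 0.317, 0.943], [0.624, -0.666, 0.408, 0.683], [-0.008, 0.517, 0.856, 1.371], [0.0, 0.0, 0.0, 1.0]] 0.05670024437996814
0.1 [0.18797308 0.59551088 0.22157183] [-0.02523832 -0.18843727  0.71912084] [[0.954, -0.301, -0.0], [-0.301, -0.954, -0.002], [0.0, 0.002, -1.0]]
```

View pics/top0.png

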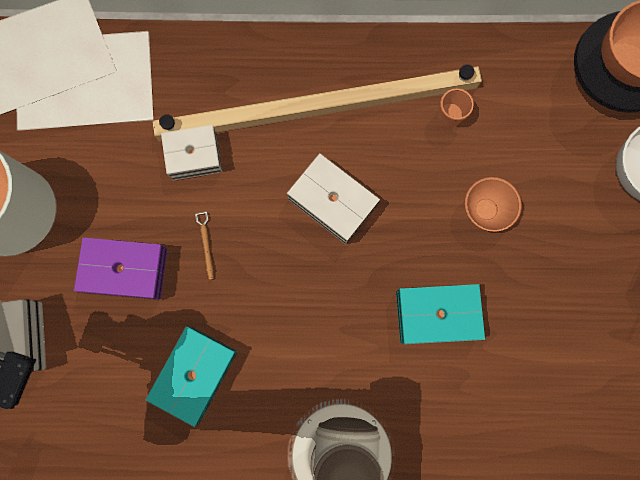

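View pics/scene0.png

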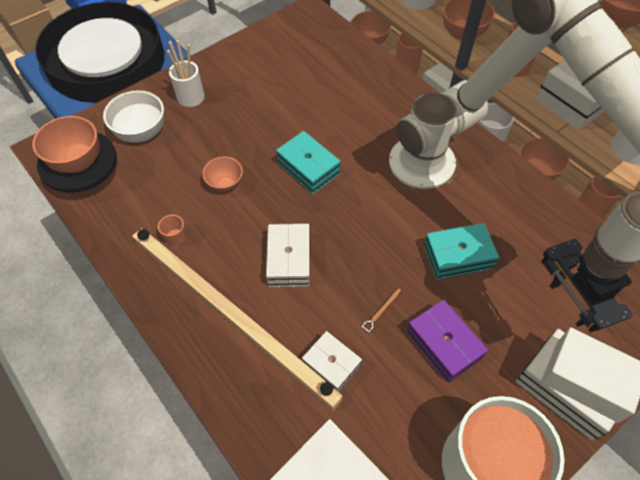

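The white mould at top-view (333,198), between the small white mould at (190,150) and the cup at (457,105), is the one meant. The purple (120,267) and turquoise (442,313), (191,376) blocks are look-alikes. The rail runs from (160,127) to (480,77), the bowl is at (493,205), and the tool runs from (202,215) to (211,278).

```bash
cat >> h.py <<'E'
def mould(c, near=None):
    "white top of big mould -> minAreaRect on z=.062 : centre, size, angle of long axis (deg)"
    hsv=cv2.cvtColor(c['image'],cv2.COLOR_RGB2HSV); P=cloud(c)
    m=((hsv[...,1]<60)&(hsv[...,2]>120)&(abs(P[...,2]-.062)<.015)).astype(np.uint8)
    m=cv2.morphologyEx(m,cv2.MORPH_OPEN,np.ones((3,3)))
    m=cv2.morphologyEx(m,cv2.MORPH_CLOSE,np.ones((7,7)))
    out=[]
    for k in cv2.findContours(m,cv2.RETR_EXTERNAL,cv2.CHAIN_APPROX_NONE)[0]:
        if cv2.contourArea(k)<500: continue
        Q=onz(c,k[:,0]+0.0,.062)[:,:2]
        (x,y),(w,h),a=cv2.minAreaRect((Q*1000).astype(np.float32)); b=cv2.boxPoints(((x,y),(w,h),a))
        e=b[1]-b[0] if np.linalg.norm(b[1]-b[0])>np.linalg.norm(b[2]-b[1]) else b[2]-b[1]
        ang=np.degrees(np.arctan2(e[1],e[0]))%180
        z=np.nanmedian(P[...,2][m.astype(bool)])
        out.append((np.array([x,y]).round(1),np.round([w,h],1),round(float(ang),2),b.round(0).tolist(),k[:,0].mean(0).round()))
    return out
E
python3 - <<'E'
from h import *
for n in('top','scene'):
    c=cap(n); print(n)
    for o in mould(c): print(o)
    P=cloud(c); hsv=cv2.cvtColor(c['image'],cv2.COLOR_RGB2HSV)
    # rail: pale wood
    m=(hsv[...,0]>10)&(hsv[...,0]<28)&(hsv[...,1]>60)&(hsv[...,1]<150)&(hsv[...,2]>150)&(abs(P[...,2]-.04)<.008)
    m=cv2.morphologyEx(m.astype(np.uint8),cv2.MORPH_OPEN,np.ones((3,3)))
    k=max(cv2.findContours(m,cv2.RETR_EXTERNAL,cv2.CHAIN_APPROX_NONE)[0],key=cv2.contourArea)
    Q=onz(c,k[:,0],.04)[:,:2]*1000
    print('rail',[np.round(v,1).tolist() for v in cv2.minAreaRect(Q.astype(np.float32))],cv2.boxPoints(cv2.minAreaRect(Q.astype(np.float32))).round().tolist())
    # terracotta / others
    m=(hsv[...,0]<12)&(hsv[...,1]>110)&(hsv[...,2]>130)&(P[...,2]>.03)&(P[...,2]<.08)
    m=cv2.morphologyEx(m.astype(np.uint8),cv2.MORPH_OPEN,np.ones((3,3)))
    for k in cv2.findContours(m,cv2.RETR_EXTERNAL,cv2.CHAIN_APPROX_NONE)[0]:
        if cv2.contourArea(k)>250:
            Q=onz(c,k[:,0],.06)[:,:2]*1000; print('terra',[np.round(v,0) for v in cv2.minEnclosingCircle(Q.astype(np.float32))])
    if n=='top': print('tool',onz(c,[(202,215),(211,278)],.007).round(3).tolist())
c=cap('top'); cv2.imwrite('pics/crop.png',cv2.resize(cv2.cvtColor(c['image'][60:260,140:520],cv2.COLOR_RGB2BGR),None,fx=2,fy=2,interpolation=cv2.INTER_CUBIC))
E
```

```text
top
(array([524.5,  22.3]), array([160. , 111.2]), 52.01, [[431.0, -6.0], [519.0, -75.0], [618.0, 51.0], [530.0, 120.0]], array([333., 197.]))
(array([623.4, 325.2]), array([ 91.1, 111.1]), 100.37, [[569.0, 372.0], [589.0, 262.0], [678.0, 279.0], [658.0, 388.0]], array([189., 149.]))
rail [[741.9, 54.4], [36.0, 635.9], 10.5] [[666.0, 364.0], [782.0, -261.0], [817.0, -255.0], [702.0, 370.0]]
terra [array([ 514., -313.]), np.float64(54.0)]
tool [[0.493, 0.304, 0.007], [0.356, 0.279, 0.007]]
scene
(array([626.6, 330.9]), array([ 91.6, 111.1]), 100.45, [[571.0, 377.0], [592.0, 268.0], [682.0, 285.0], [662.0, 394.0]], array([332., 360.]))
(array([525.3,  26.1]), array([164.4, 110.5]), 52.09, [[431.0, -5.0], [518.0, -73.0], [619.0, 57.0], [532.0, 125.0]], array([288., 251.]))
rail [[742.6, 52.7], [36.5, 642.0], 10.5] [[666.0, 365.0], [783.0, -266.0], [819.0, -260.0], [702.0, 372.0]]
terra [array([ 514., -303.]), np.float64(57.0)]
```

View pics/crop.png

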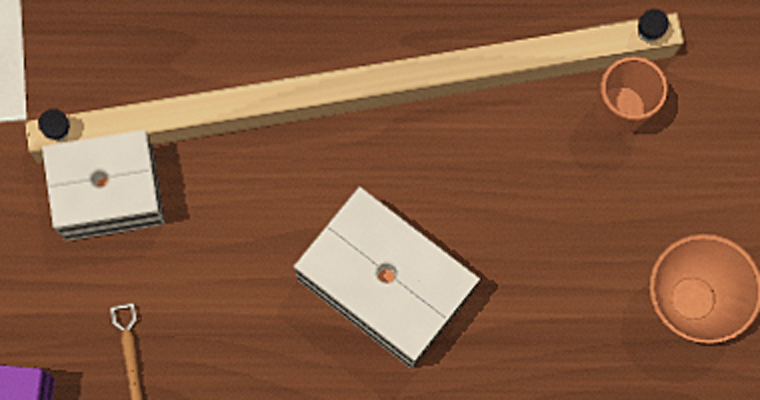

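The enlarged crop shows the white mould with its near-left long face A(431,-6)–D(530,120) mm. The rail runs at 100.5° and the mould's long axis at 52°, so it needs about +48.4° CCW and then about 86 mm forward. I'll keep the gripper open with its jaws parallel to the rail, push near corner A with one finger until both fingers lie on that face, then push square to the rail.

Request:
{"name": "play_rows", "arguments": {"commands": [[[0.019,-0.046,0,0,0,0.1,0],[0.038,-0.092,0,0,0,0.2,0],[0.056,-0.139,0,0,0,0.3,0],[0.075,-0.185,0,0,0,0.4,0],[0.094,-0.232,0,0,0,0.489,0]]]}}

```text
time_s: 0.75
tcp_pos: [0.2822, 0.3627, 0.2226]
ee_rot: [[0.982, 0.187, 0.0], [0.187, -0.982, 0.0], [0.0, -0.0, -1.0]]
wrist_force: [0.1, -0.2, 0.2]
gripper_width: 1.001
```

Request:
{"name": "play_rows", "arguments": {"commands": [[[0.019,-0.046,0,0,0,0,0],[0.038,-0.092,0,0,0,0,0],[0.056,-0.139,0,0,0,0,0],[0.075,-0.185,0,0,0,0,0],[0.094,-0.232,0,0,0,0,0]]]}}

```text
time_s: 1.25
tcp_pos: [0.3758, 0.1316, 0.223]
ee_rot: [[0.983, 0.183, 0.001], [0.183, -0.983, 0.001], [0.001, -0.001, -1.0]]
wrist_force: [0.9, 0.8, 0.9]
gripper_width: 1.001
```

Request:
{"name": "play_rows", "arguments": {"commands": [[[0.01,-0.024,-0.02,0,0,0,0],[0.019,-0.048,-0.06,0,0,0,0],[0.019,-0.048,-0.1,0,0,0,0],[0.019,-0.048,-0.12,0,0,0,0],[0.019,-0.048,-0.12,0,0,0,0]]]}}

```text
time_s: 1.75
tcp_pos: [0.3926, 0.0838, 0.1002]
ee_rot: [[0.983, 0.181, -0.006], [0.181, -0.983, -0.004], [-0.007, 0.003, -1.0]]
wrist_force: [-0.3, -0.4, 0.1]
gripper_width: 0.998
```

```bash
python3 - <<'E'
from h import *
c=cap('top'); cv2.imwrite('pics/t2.png',cv2.resize(cv2.cvtColor(c['image'][60:360,140:540],cv2.COLOR_RGB2BGR),None,fx=2,fy=2))
print(r.sense()['tcp_pos'])
E
```

```text
[0.39408285 0.08490646 0.10194481]
```

View pics/t2.png

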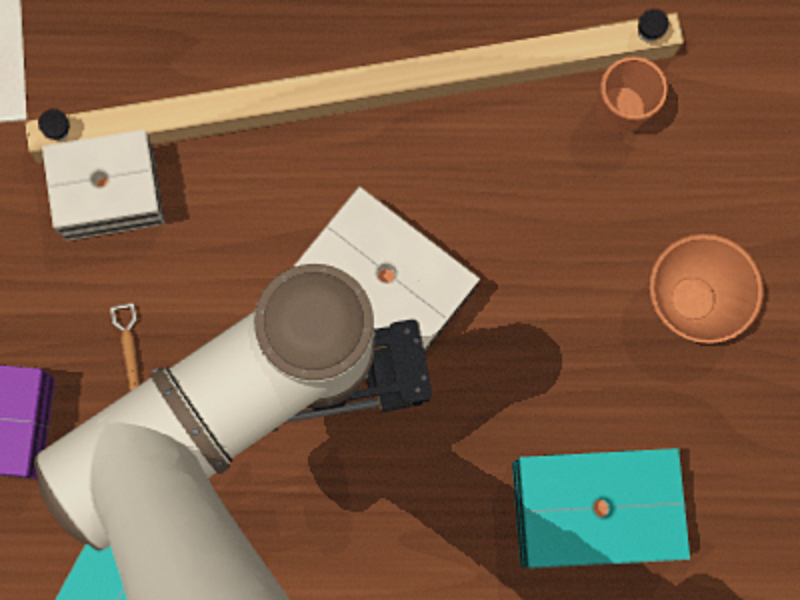

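Request:
{"name": "play_rows", "arguments": {"commands": [[[0,0,-0.03,0,0,0,0],[0,0,-0.055,0,0,0,0],[0,0,-0.07,0,0,0,0],[0,0,-0.08,0,0,0,0],[0,0,-0.082,0,0,0,0]]]}}

```text
time_s: 2.3
tcp_pos: [0.3954, 0.0863, 0.021]
ee_rot: [[0.983, 0.183, 0.001], [0.183, -0.983, 0.001], [0.001, -0.0, -1.0]]
wrist_force: [-0.8, -0.3, 0.5]
gripper_width: 0.998
```

Request:
{"name": "play_rows", "arguments": {"commands": [[[0.006,-0.005,0,0,0,0,0],[0.012,-0.009,0,0,0,0,0],[0.017,-0.013,0,0,0,0,0],[0.021,-0.016,0,0,0,0,0],[0.024,-0.018,0,0,0,0,0]]]}}

```text
time_s: 2.8
tcp_pos: [0.4192, 0.0671, 0.0208]
ee_rot: [[0.983, 0.181, 0.001], [0.181, -0.983, 0.0], [0.001, -0.0, -1.0]]
wrist_force: [-0.1, -0.1, 0.2]
gripper_width: 1.001
```

Request:
{"name": "play_rows", "arguments": {"commands": [[[0.003,-0.002,0,0,0,0,0],[0.006,-0.004,0,0,0,0,0],[0.009,-0.006,0,0,0,0,0],[0.012,-0.009,0,0,0,0,0],[0.015,-0.011,0,0,0,0,0]]]}}

```text
time_s: 3.3
tcp_pos: [0.4313, 0.0554, 0.0201]
ee_rot: [[0.984, 0.18, -0.005], [0.18, -0.984, -0.002], [-0.005, 0.001, -1.0]]
wrist_force: [-6.9, 2.1, 3.2]
gripper_width: 0.999
```

Request:
{"name": "play_rows", "arguments": {"commands": [[[0.003,-0.002,0,0,0,0,0],[0.006,-0.004,0,0,0,0,0],[0.009,-0.006,0,0,0,0,0],[0.013,-0.008,0,0,0,0,0],[0.016,-0.01,0,0,0,0,0]]]}}

```text
time_s: 3.8
tcp_pos: [0.4463, 0.0449, 0.0199]
ee_rot: [[0.984, 0.18, -0.007], [0.18, -0.984, -0.002], [-0.007, 0.001, -1.0]]
wrist_force: [-5.6, -0.3, 4.4]
gripper_width: 0.995
```

```bash
python3 - <<'E'
from h import *
c=cap('scene'); cv2.imwrite('pics/s3.png',cv2.resize(cv2.cvtColor(c['image'][150:430,120:520],cv2.COLOR_RGB2BGR),None,fx=2,fy=2))
for o in mould(c): print(o)
s=r.sense();print(s['tcp_pos'],s['wrist_force'])
E
```

```text
(array([626.4, 331. ]), array([ 91.7, 111.3]), 100.32, [[571.0, 378.0], [591.0, 268.0], [681.0, 284.0], [662.0, 394.0]], array([331., 360.]))
(array([542.9,  22. ]), array([164.8, 110. ]), 62.3, [[456.0, -25.0], [553.0, -76.0], [630.0, 69.0], [532.0, 121.0]], array([281., 255.]))
[0.44700365 0.04494054 0.01988635] [-5.26636322 -0.6614269   1.9201474 ]
```

View pics/s3.png

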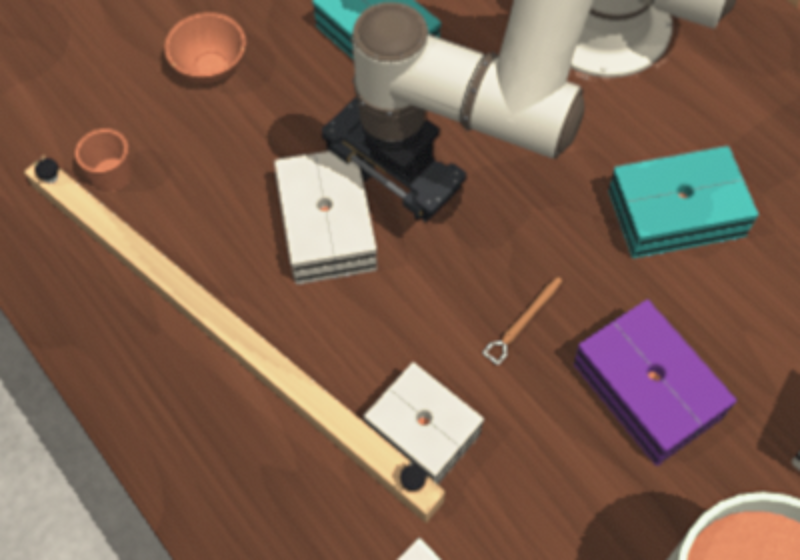

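The mould at (325,215) in the crop is turning as intended, now at 62° from 52°, and the bystanders are undisturbed. I'll continue on a curve.

Request:
{"name": "play_rows", "arguments": {"commands": [[[0.004,-0.003,0,0,0,0,0],[0.008,-0.006,0,0,0,0,0],[0.012,-0.009,0,0,0,0,0],[0.016,-0.012,0,0,0,0,0],[0.02,-0.015,0,0,0,0,0]]]}}

```text
time_s: 4.35
tcp_pos: [0.4688, 0.0309, 0.0201]
ee_rot: [[0.983, 0.182, -0.002], [0.182, -0.983, -0.001], [-0.002, 0.0, -1.0]]
wrist_force: [-5.4, -0.5, -1.2]
gripper_width: 1.001
```

Request:
{"name": "play_rows", "arguments": {"commands": [[[0.004,-0.002,0,0,0,0,0],[0.008,-0.004,0,0,0,0,0],[0.012,-0.006,0,0,0,0,0],[0.016,-0.008,0,0,0,0,0],[0.02,-0.01,0,0,0,0,0]]]}}

```text
time_s: 4.85
tcp_pos: [0.49, 0.0213, 0.0205]
ee_rot: [[0.983, 0.182, 0.0], [0.182, -0.983, 0.0], [0.0, 0.0, -1.0]]
wrist_force: [-3.7, 0.0, -1.4]
gripper_width: 1.002
```

```bash
python3 - <<'E'
from h import *
c=cap('scene')
for o in mould(c): print(o)
s=r.sense();print(s['tcp_pos'],s['wrist_force'])
E
```

```text
(array([626.6, 331. ]), array([ 91.6, 111.5]), 100.53, [[571.0, 377.0], [592.0, 268.0], [682.0, 285.0], [661.0, 394.0]], array([331., 360.]))
(array([574.8,  20.5]), array([164.5, 112.3]), 80.93, [[506.0, -52.0], [617.0, -70.0], [643.0, 93.0], [532.0, 111.0]], array([272., 260.]))
[0.49088204 0.02130356 0.02066519] [-2.18888176 -0.77298657 -0.15877179]
```

Request:
{"name": "play_rows", "arguments": {"commands": [[[0.004,-0.001,0,0,0,0,0],[0.008,-0.002,0,0,0,0,0],[0.012,-0.003,0,0,0,0,0],[0.015,-0.003,0,0,0,0,0],[0.018,-0.003,0,0,0,0,0]]]}}

```text
time_s: 5.4
tcp_pos: [0.5073, 0.0181, 0.0205]
ee_rot: [[0.983, 0.182, -0.001], [0.182, -0.983, -0.0], [-0.001, 0.0, -1.0]]
wrist_force: [-5.4, -1.7, 0.8]
gripper_width: 0.997
```

```bash
python3 - <<'E'
from h import *
c=cap('scene')
for o in mould(c): print(o)
s=r.sense();print(s['tcp_pos'],s['wrist_force'])
E
```

```text
(array([626.6, 331. ]), array([ 91.6, 111.5]), 100.53, [[571.0, 377.0], [592.0, 268.0], [682.0, 285.0], [661.0, 394.0]], array([332., 360.]))
(array([586.5,  23.6]), array([164. , 112.3]), 87.44, [[527.0, -56.0], [639.0, -61.0], [646.0, 103.0], [534.0, 108.0]], array([269., 263.]))
[0.50814868 0.01830027 0.02058802] [-3.93305689 -1.64586798 -0.48274985]
```

Request:
{"name": "play_rows", "arguments": {"commands": [[[0.004,-0.001,0,0,0,0,0],[0.008,-0.002,0,0,0,0,0],[0.012,-0.002,0,0,0,0,0],[0.016,-0.002,0,0,0,0,0],[0.02,-0.002,0,0,0,0,0]]]}}

```text
time_s: 5.95
tcp_pos: [0.5278, 0.0163, 0.0206]
ee_rot: [[0.983, 0.182, -0.0], [0.182, -0.983, -0.0], [-0.0, 0.0, -1.0]]
wrist_force: [-4.2, -2.3, 0.3]
gripper_width: 1.0
```

Request:
{"name": "play_rows", "arguments": {"commands": [[[0.004,0.0,0,0,0,0,0],[0.008,0.0,0,0,0,0,0],[0.012,0.001,0,0,0,0,0],[0.015,0.002,0,0,0,0,0],[0.018,0.003,0,0,0,0,0]]]}}

```text
time_s: 6.45
tcp_pos: [0.5457, 0.0192, 0.0206]
ee_rot: [[0.983, 0.182, -0.0], [0.182, -0.983, -0.0], [-0.001, 0.0, -1.0]]
wrist_force: [-4.5, -2.8, 1.3]
gripper_width: 1.003
```

```bash
python3 - <<'E'
from h import *
c=cap('scene')
for o in mould(c): print(o)
s=r.sense();print(s['tcp_pos'],s['wrist_force'],s['moment'])
E
```

```text
(array([626.6, 331. ]), array([ 91.6, 111.5]), 100.53, [[571.0, 377.0], [592.0, 268.0], [682.0, 285.0], [661.0, 394.0]], array([332., 360.]))
(array([614.2,  35.7]), array([105.9, 161.7]), 100.34, [[548.0, 106.0], [577.0, -53.0], [681.0, -34.0], [652.0, 125.0]], array([263., 272.]))
[0.54644965 0.01951542 0.02057576] [-3.30080919 -3.06723475 -0.11922754] [-0.86122704  0.93951462 -0.14339011]
```

Request:
{"name": "play_rows", "arguments": {"commands": [[[0.004,0.0007,0,0,0,0,0],[0.008,0.0015,0,0,0,0,0],[0.012,0.0022,0,0,0,0,0],[0.016,0.003,0,0,0,0,0],[0.02,0.0037,0,0,0,0,0]]]}}

```text
time_s: 7.0
tcp_pos: [0.565, 0.0233, 0.0205]
ee_rot: [[0.983, 0.183, -0.002], [0.183, -0.983, -0.0], [-0.002, 0.0, -1.0]]
wrist_force: [-5.6, -0.3, 2.3]
gripper_width: 1.001
```

Request:
{"name": "play_rows", "arguments": {"commands": [[[0.004,0.0007,0,0,0,0,0],[0.008,0.0015,0,0,0,0,0],[0.012,0.0022,0,0,0,0,0],[0.016,0.003,0,0,0,0,0],[0.02,0.0037,0,0,0,0,0]]]}}

```text
time_s: 7.5
tcp_pos: [0.585, 0.027, 0.0205]
ee_rot: [[0.983, 0.183, -0.002], [0.183, -0.983, -0.0], [-0.002, 0.0, -1.0]]
wrist_force: [-7.3, -0.7, 2.6]
gripper_width: 1.0
```

```bash
python3 - <<'E'
from h import *
for n in ('scene','top'):
    c=cap(n)
    for o in mould(c): print(o)
s=r.sense();print(s['tcp_pos'],s['wrist_force'],s['moment'])
E
```

```text
(array([626.6, 331. ]), array([ 91.6, 111.4]), 100.51, [[571.0, 377.0], [592.0, 268.0], [682.0, 285.0], [661.0, 394.0]], array([332., 360.]))
(array([653.8,  44.6]), array([104.2, 162.7]), 100.68, [[588.0, 115.0], [618.0, -45.0], [720.0, -26.0], [690.0, 134.0]], array([253., 283.]))
(array([623.4, 325.4]), array([ 90.9, 110.6]), 100.2, [[569.0, 372.0], [589.0, 263.0], [678.0, 279.0], [658.0, 388.0]], array([186., 147.]))
[0.58624689 0.02732983 0.0205772 ] [-3.55556292 -0.86573034 -0.60589367] [-0.30464884  0.94177371  0.02103699]
```

Request:
{"name": "play_rows", "arguments": {"commands": [[[0.003,0.0006,0,0,0,0,0],[0.006,0.0011,0,0,0,0,0],[0.009,0.0017,0,0,0,0,0],[0.011,0.002,0,0,0,0,0],[0.013,0.0024,0,0,0,0,0]]]}}

```text
time_s: 8.1
tcp_pos: [0.5977, 0.0293, 0.0206]
ee_rot: [[0.983, 0.183, -0.002], [0.183, -0.983, -0.0], [-0.002, -0.0, -1.0]]
wrist_force: [-5.3, -1.4, 2.3]
gripper_width: 1.003
```

Request:
{"name": "play_rows", "arguments": {"commands": [[[0.001,0.0002,0,0,0,0,0],[0.002,0.0004,0,0,0,0,0],[0.003,0.0006,0,0,0,0,0]]]}}

```text
time_s: 8.4
tcp_pos: [0.6007, 0.0299, 0.0206]
ee_rot: [[0.983, 0.183, -0.002], [0.183, -0.983, -0.0], [-0.002, -0.0, -1.0]]
wrist_force: [-6.0, -1.1, 2.2]
gripper_width: 0.996
```

Request:
{"name": "play_rows", "arguments": {"commands": [[[0.001,0.0002,0,0,0,0,0],[0.002,0.0004,0,0,0,0,0]]]}}

```text
time_s: 8.6
tcp_pos: [0.6027, 0.0302, 0.0205]
ee_rot: [[0.983, 0.183, -0.002], [0.183, -0.983, -0.0], [-0.002, 0.0, -1.0]]
wrist_force: [-6.8, -1.4, 1.9]
gripper_width: 0.996
```

Request:
{"name": "play_rows", "arguments": {"commands": [[[0.001,0.0002,0,0,0,0,0],[0.002,0.0004,0,0,0,0,0]]]}}

```text
time_s: 8.8
tcp_pos: [0.6047, 0.0306, 0.0205]
ee_rot: [[0.983, 0.183, -0.002], [0.183, -0.983, -0.0], [-0.002, -0.0, -1.0]]
wrist_force: [-5.0, -0.8, 2.8]
gripper_width: 1.001
```

Request:
{"name": "play_rows", "arguments": {"commands": [[[0.001,0.0002,0,0,0,0,0],[0.001,0.0002,0,0,0,0,0]]]}}

```text
time_s: 9.0
tcp_pos: [0.6051, 0.0307, 0.0206]
ee_rot: [[0.983, 0.183, -0.003], [0.183, -0.983, -0.001], [-0.003, 0.0, -1.0]]
wrist_force: [-7.4, -0.7, 3.7]
gripper_width: 1.002
```

Request:
{"name": "play_rows", "arguments": {"commands": [[[0.001,0.0002,0,0,0,0,0],[0.001,0.0002,0,0,0,0,0]]]}}

```text
time_s: 9.2
tcp_pos: [0.6051, 0.0307, 0.0206]
ee_rot: [[0.983, 0.183, -0.005], [0.183, -0.983, -0.001], [-0.005, 0.0, -1.0]]
wrist_force: [-9.4, -0.9, 5.6]
gripper_width: 0.998
```

Request:
{"name": "play_rows", "arguments": {"commands": [[[0.001,0.0002,0,0,0,0,0],[0.002,0.0004,0,0,0,0,0],[0.002,0.0004,0,0,0,0,0]]]}}

```text
time_s: 9.5
tcp_pos: [0.6049, 0.0307, 0.0206]
ee_rot: [[0.983, 0.182, -0.01], [0.182, -0.983, -0.002], [-0.01, 0.0, -1.0]]
wrist_force: [-14.4, -0.6, 10.0]
gripper_width: 0.996
```

```bash
python3 - <<'E'
from h import *
for n in ('scene','top'):
    c=cap(n)
    for o in mould(c): print(o)
    if n=='scene': cv2.imwrite('pics/s4.png',cv2.resize(cv2.cvtColor(c['image'][180:420,110:430],cv2.COLOR_RGB2BGR),None,fx=2.5,fy=2.5))
s=r.sense();print(s['tcp_pos'],s['wrist_force'],s['moment'])
E
```

```text
(array([626.5, 331. ]), array([ 91.6, 111.3]), 100.45, [[571.0, 377.0], [592.0, 268.0], [682.0, 285.0], [662.0, 394.0]], array([332., 360.]))
(array([674.7,  48.3]), array([102.8, 162.7]), 100.62, [[609.0, 119.0], [639.0, -41.0], [740.0, -22.0], [710.0, 138.0]], array([247., 288.]))
(array([621.4, 337. ]), array([90.9, 86.9]), 10.32, [[569.0, 372.0], [584.0, 286.0], [674.0, 302.0], [658.0, 388.0]], array([183., 150.]))
[0.60493894 0.03070584 0.02056269] [-14.60682877  -0.98163426   8.59356582] [-0.21456625  3.73565606  0.07607461]
```

View pics/s4.png

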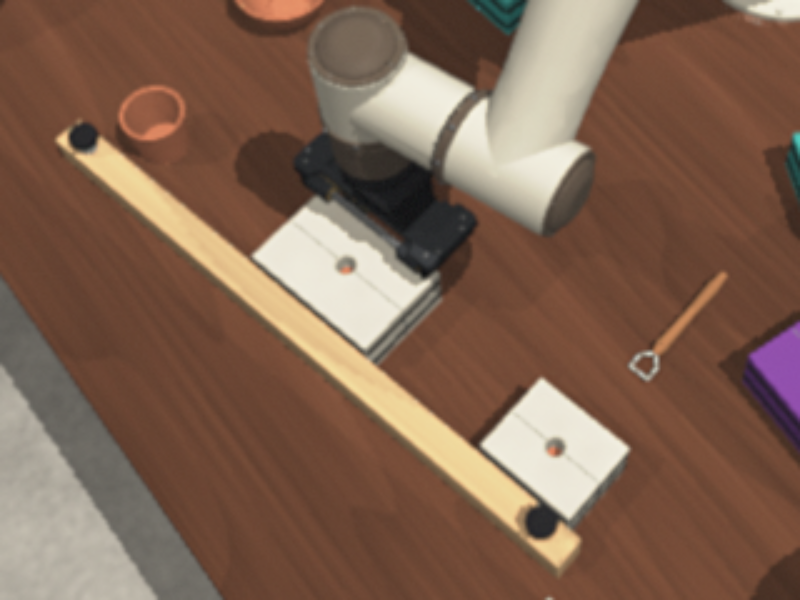

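The mould at (345,265) is against the rail and stopped hard, with the measured face at n≈723 mm against the rail's 721 mm and an angle difference of about 0.1°. Now I back straight off and lift clear.

Request:
{"name": "play_rows", "arguments": {"commands": [[[-0.003,-0.0006,0,0,0,0,0],[-0.008,-0.0015,0,0,0,0,0],[-0.018,-0.0033,0,0,0,0,0],[-0.035,-0.0065,0,0,0,0,0],[-0.06,-0.011,0,0,0,0,0]]]}}

```text
time_s: 10.1
tcp_pos: [0.5513, 0.0212, 0.0211]
ee_rot: [[0.983, 0.183, 0.005], [0.183, -0.983, 0.001], [0.005, -0.0, -1.0]]
wrist_force: [-0.7, 0.4, -0.5]
gripper_width: 1.0
```

Request:
{"name": "play_rows", "arguments": {"commands": [[[-0.01,-0.002,0.03,0,0,0,0],[-0.02,-0.004,0.07,0,0,0,0],[-0.04,-0.008,0.11,0,0,0,0],[-0.07,-0.01,0.15,0,0,0,0],[-0.11,-0.01,0.17,0,0,0,0]]]}}

```text
time_s: 10.6
tcp_pos: [0.4422, 0.0113, 0.1945]
ee_rot: [[0.983, 0.183, 0.01], [0.183, -0.983, 0.003], [0.011, -0.001, -1.0]]
wrist_force: [-1.2, 1.7, 1.0]
gripper_width: 1.0
```

Request:
{"name": "play_rows", "arguments": {"commands": [[[-0.02,0.03,0,0,0,0,0],[-0.04,0.07,0,0,0,0,0],[-0.06,0.11,0,0,0,0,0],[-0.06,0.15,0,0,0,0,0],[-0.06,0.18,0,0,0,0,0]]]}}

```text
time_s: 11.1
tcp_pos: [0.3797, 0.1934, 0.1918]
ee_rot: [[0.983, 0.185, 0.004], [0.185, -0.983, 0.004], [0.005, -0.003, -1.0]]
wrist_force: [0.9, 0.1, 0.1]
gripper_width: 0.997
```

```bash
python3 - <<'E'
from h import *
n=np.array([np.cos(np.radians(10.5)),np.sin(np.radians(10.5))])
for nm in ('scene','top'):
    c=cap(nm); print(nm)
    for o in mould(c): print(o, 'front n', np.sort(np.array(o[3])@n)[-2:].round(1))
    cv2.imwrite(f'pics/{nm}5.png',cv2.cvtColor(c['image'],cv2.COLOR_RGB2BGR) if nm=='top' else cv2.resize(cv2.cvtColor(c['image'][200:420,110:380],cv2.COLOR_RGB2BGR),None,fx=2.7,fy=2.7))
s=r.sense();print(s['time_s'],s['tcp_pos'],s['wrist_force'])
E
```

```text
scene
(array([626.6, 330.9]), array([ 91.9, 111. ]), 100.32, [[571.0, 377.0], [591.0, 268.0], [682.0, 285.0], [662.0, 394.0]], array([332., 359.])) front n [722.5 722.7]
(array([670.1,  47.4]), array([111.8, 162.7]), 100.51, [[600.0, 117.0], [630.0, -43.0], [740.0, -22.0], [710.0, 138.0]], array([249., 286.])) front n [723.3 723.6]
top
(array([623.4, 325.2]), array([ 91.1, 111.1]), 100.37, [[569.0, 372.0], [589.0, 262.0], [678.0, 279.0], [658.0, 388.0]], array([189., 149.])) front n [717.5 717.7]
(array([670.1,  43.9]), array([111.2, 160.1]), 100.51, [[601.0, 113.0], [630.0, -45.0], [739.0, -25.0], [710.0, 133.0]], array([323., 129.])) front n [722.1 722.3]
11.2 [0.38058933 0.19448757 0.19153181] [ 0.29454851  0.06777829 -0.08265   ]
```

View pics/top5.png

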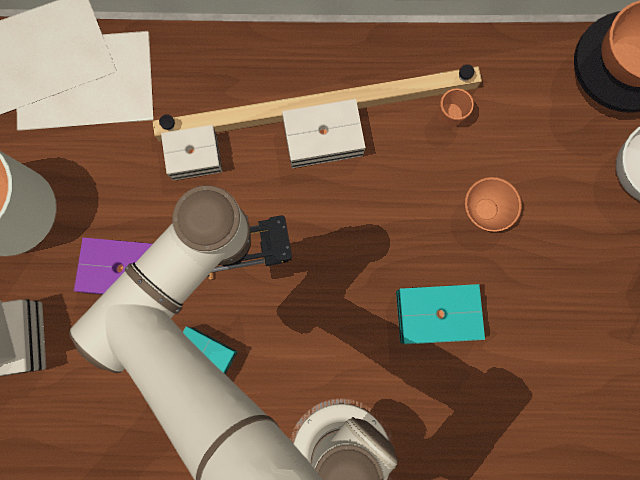

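View pics/scene5.png

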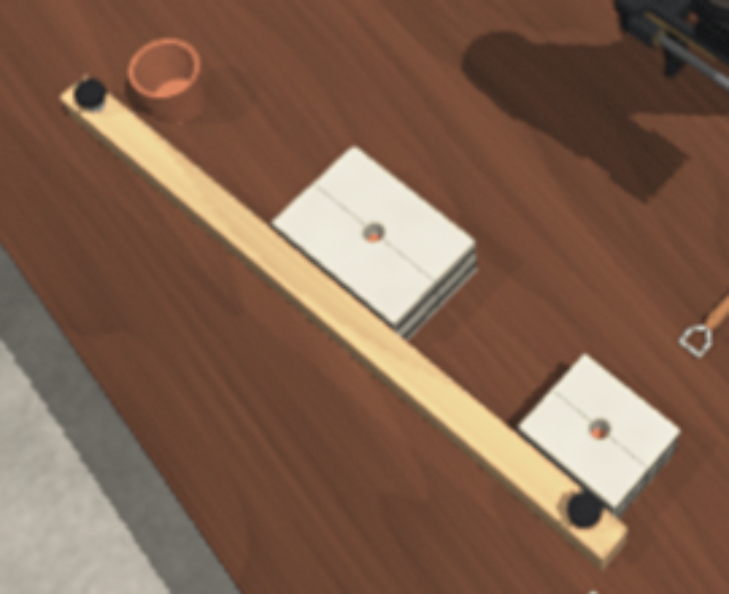

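The top view shows the big mould at (323,130) flush along the rail. The small mould (190,150), cup (457,105), bowl (493,205) and tool are where they were, and the arm is clear at z = 0.19 m. I'll let it settle, then hand in.

Request:
{"name": "play_rows", "arguments": {"commands": [[[0,0,0,0,0,0,0],[0,0,0,0,0,0,0],[0,0,0,0,0,0,0]]]}}

```text
time_s: 11.5
tcp_pos: [0.3796, 0.1898, 0.1907]
ee_rot: [[0.983, 0.181, 0.0], [0.181, -0.983, 0.0], [0.001, -0.0, -1.0]]
wrist_force: [0.6, 0.4, -0.1]
gripper_width: 1.0
```

```bash
python3 -c "
from h import *
print(r.sense()['wrist_force']); print(r.finish_job())"
```

```text
[ 0.58085146  0.39374105 -0.10744325]
the job is handed in; nothing more can be done
None
```

The big mould now stands with one long face flat against the front of the rail, and the job is handed in at about 11.5 s. I pushed it with one open finger near a corner, turning it about 48° on the bench. Then I pushed with both fingers square to the rail until it stopped, pressing with about 14 N sideways.

**Last checks:**
- **Angle:** the mould measures 100.51° in both camera views, against 100.5° for the rail.
- **Contact:** its front face measures 722–723.5 mm along the rail's normal against 721 mm for the rail. That 1–2 mm disagreement is within the camera calibration, and the mould had stopped hard against the rail.
- **Bystanders:** the small mould measures the same as at the start. The cup and bowl look unmoved in the last pictures. The tool's loop looks unmoved too, but the arm hides its handle.
- **Standing clear:** the arm is about 0.19 m above the bench with no contact force.

While pressing, the tool also felt up to 10 N vertically. I saw no sign that the mould lifted or tipped.

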